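# Vent, eject and bin a spent coffee capsule

### The job

The capsule machine still holds a spent capsule. Press its top button to the halfway stop and keep it there for about a second so that the pressure vents, then press it fully down so that the flap opens and the capsule rolls out, and let go. Pick the capsule up from the catch tray and drop it into the small bowl near the front edge of the worktop, leaving everything else where it stands.

Things in the scene. Friction and masses are not known exactly. Their poses are not given: they have to be found in the camera images.
- machine: Low black and steel capsule machine, 247 mm long (x) by 112 mm wide (y), fixed. Origin on the worktop, midway across; +x points to its rear, z up. Tower from x = -50 to +95 mm, its flat top 108 mm high. The chute between its cheeks, 46 mm wide, mouth at x = -50 mm, holds the capsule behind a clear flap that is hinged at its upper edge and swings out over the catch tray in front.
- button_foot (a point): Point on the machine's flat top (108 mm up) on the axis of its one button, 45 mm behind the machine's origin; z up. The button: flat round grey cap, 32 mm across, in a 46 mm collar. Its height differs from machine to machine: the unpressed cap's top is 20.5 to 27.5 mm above this point (16 mm above its collar) and must be found by touch.
- tray (a point): Point on the floor of the open steel catch tray, 128 mm in front of the machine's origin and 7 mm up. Tray: 112 mm wide, no side walls, from the chute's mouth down to a front lip 18 mm high at x = -148 mm. With the button held fully down the capsule rolls out in under a second and rests against the lip, its axis across the machine.
- first_stage (a joint): Travel of the button cap's first stage, in m: 0 = released, 0.004 = at the halfway stop. Soft spring: 0.9 N at the start, 2.1 N at the stop. Returns by itself.
- second_stage (a joint): Further travel of the button past the halfway stop, in m: 0 until the push exceeds 10 N, 0.005 = fully down at 12.5 N. So at the halfway stop the push can rise from 2 to 10 N without movement; 4 to 7 N is right for the pause. Returns by itself. The flap swings open in step with this travel: shut at 0, wide open at 0.005; below 0.0012 it still holds the capsule back.
- capsule: Spent capsule: plain aluminium drum 36 mm long, 35 mm in diameter, about 40 g, lying on its side. Origin at its centre; its own y is its long axis. At first inside the chute behind the flap, 30 mm in front of the machine's origin and 37 mm high; on the tray its centre is about 25 mm high, near x = -128 mm of the machine. Gripped over its flat ends or its diameter.
- bowl: Small white bowl with thin stripes, near the front edge (another like it stands far off in the back corner, out of reach), 115 mm across the rim, 57 mm high, inner floor 10 mm up; stands loose on the worktop. Origin at the centre of its underside, z up. It may stand right or left of the machine; the blue mug has the other place.
- blue_mug: Dark blue mug near the front edge, 81 mm in diameter (116 mm with handle), 94 mm high, loose; a bystander. Origin under its centre.
- honey_jar: Honey jar, 65 mm in diameter, 100 mm high, loose, left of the machine's tower; a bystander. Origin under its centre. Beyond it, over the worktop at y above +0.22 m and x above 0.47 m, hangs a wall cabinet: keep the arm and wrist clear of it.
- timer: Round wind-up kitchen timer, 63 mm in diameter, 44 mm high, loose, right of the machine; a bystander. Origin under its centre.

How it is judged:
By the outcome, as a careful person would: the job done as asked, in the order asked, and still so for the second after the job is handed in, with the robot touching nothing.
It also fails if it takes over 54 s, if anything falls off the work surface, if the arm or the gripper's body presses on something with over 40 N, if the wrist force passes 120 N, or if a joint passes its speed limit or range.

### The arm

A 7-joint arm with a two-finger parallel gripper is mounted at the origin on a cart in front of the work surface, level with it; the furniture and walls round the work are solid. World frame = base frame: x ahead of the robot, y to its left, z up, the work surface at z = 0. Lengths are in m, angles in rad, forces in N, time in s.
With the tool pointing down it reaches from about 0.35 to 0.775 m from the base axis. Payload 3.1 kg.
Tool frame: the origin (TCP) lies midway between the tips of the shut fingers; the grasp point (between the pads) lies 19 mm behind it; z points along the fingers, y is the line along which they close (so a half turn about z gives the same grasp; the last joint's range is limited). The gripper opens to 85 mm and grips with 20 to 120 N. Pads are 22 mm wide; open, the fingers measure 114 mm over their backs; the gripper's body (76 mm by 85 mm) begins 54 mm behind the grasp point. The pads swing forward as they close: fully open they stand 13 mm farther back than shut.
Start: joints at [-1.19, 0.311, 0.014, 1.512, -0.004, 1.319, -0.027], TCP at [0.226, 0.502, 0.231] pointing down, gripper open.
Joint ranges: [-2.7, 2.7], [-0.3, 1.91], [-1.27, 1.3], [0.12, 2.57], [-1.44, 4.58], [0.2, 2.03], [-3.05, 3.05]. Speed limits (rad/s): [2.79, 2.79, 3.14, 3.14, 3.14, 3.14, 3.14].

### API

Orientations are given as a rotation vector (axis times angle).
In Python, from plant import robot, imaging, get_state, sign_off gives the robot as it stands (robot), with the cameras (imaging), the readings as plain functions and the job as plain functions.
- The arm moves only by the tool send_path, called after ">>>" by a JSON object that holds its "fn" and its "kwargs", one argument or row to a line. Schema: {"type":"object","properties":{"plan":{"type":"object","properties":{"segments":{"type":"array","items":{"type":"array","items":{"type":"number"},"minItems":6,"maxItems":6},"minItems":1,"maxItems":8}},"additionalProperties":false,"required":["segments"]},"aperture":{"type":"number"},"force":{"type":"number"},"only":{"type":"string"},"quiet":{"type":"boolean"},"lines":{"type":"string"}},"required":["plan"],"additionalProperties":false}. plan is an object whose key "segments" holds a list of rows, 1 to 8 of them, each of 6 numbers: dx, dy, dz in fractions of the full range, 1 being 0.75 m, then a rotation vector rx, ry, rz in shares of 180 degrees (1.0 is 180 degrees); each row is the pose to reach, as a shift and turn from the pose commanded when the call began, along the tool's axes at that moment; what a row does not reach only later rows make up. A row lasts 1/8 s, in which the tool goes at most 0.0625 m and 0.188 rad, less where a joint would pass 70% of its speed; a pose out of reach is approached as far as the arm can. aperture is the finger opening in m, set as the call begins (left out keeps the last). The fingers move at their own pace and stop on an object; force is the grip in N (left out, the last holds). Time passes only in rows, so rows that do not move let the fingers close. The tool returns the time, the measured TCP pose, the force, the opening and the grip force at its end. only (a regular expression) keeps the lines of the reply that match it, lines (a string "A,B") keeps lines A to B, and quiet returns only ok. No shift or turn number may pass 1 either way. Input that does not fit is refused with a message, and nothing moves.
- get_state(): the state, without advancing time (a new reading comes with each control period).
- imaging.get_image(name): name is "scene" or "top" or "wrist"; returns the picture (400x640x3 uint8, blue, green, red); there is no depth.
- imaging.camera_model(name): a dict with "intrinsics" (3x3 intrinsics, pixels), "pose" (4x4, takes a point from camera to world coordinates); the wrist camera has in their place "hand_eye" (4x4, takes a point from camera to tool coordinates, whose origin is the TCP and whose axes are the flange's). Camera axes: x right, y up, looking along -z (the intrinsics and any distortion apply to the point x, -y, -z); pixel columns grow to the right and rows downward; lengths in m; the calibration is good to about 2 mm. A picture is of the moment at which its call begins: read the wrist's pose just before it. camera_model takes no time and is no camera call.
- sign_off(): hands the job in; it is judged then, once.
The state is a dict: "clock": time; "qpos": joint angles; "joint_velocities": joint speeds; "effort": joint torques, N m; "position": TCP position; "eef_rot": TCP orientation; "wrist_force": force on the tool from outside, world axes, zero at the start; "ft_torque": the same for the moment, N m; "grip_width": finger opening in m; "gripper_force": force on a finger pad.
Only numpy, scipy, OpenCV 4.12 (cv2) and the standard library are available. Lean on these libraries where they do the work, as an engineer would, in place of code of your own. Each camera call takes 0.05 s, during which the arm holds its last target. There are 200 camera calls.

## Working session

There is one attempt and no reset: what is moved stays moved. The work goes in short steps, Python scripts to look and compute and a tool call to move; the robot and the scene stay as the last step left them, time stands still between calls to the robot, and variables do not carry over. Pictures are saved under pics/ and viewed, at most 10 in all, crops included, and the job is handed in when it is done.

```bash
ls; mkdir -p pics; python3 - <<'E'
from plant import robot, imaging, get_state, sign_off
import cv2,numpy as np
s=get_state(); print(s)
for n in("scene","top"):
    cv2.imwrite(f"pics/{n}0.png",imaging.get_image(n)); m=imaging.camera_model(n); print(n,{k:np.round(v,4).tolist() if not isinstance(v,str) else v for k,v in m.items()})
m=imaging.camera_model("wrist");print({k:np.round(v,4).tolist() for k,v in m.items()})
E
```

```text
pics
plant.py
{'clock': 0.0, 'qpos': array([-1.18967873,  0.31174676,  0.01400817,  1.51307433, -0.00439981,
        1.31921053, -0.02719083]), 'joint_velocities': array([ 0.00037124, -0.0010137 , -0.00095412, -0.00022102, -0.00036322,
        0.00136898,  0.00062214]), 'effort': array([-1.70792314e-04, -3.79920745e+01,  1.46005629e-01, -2.30587560e+01,
        1.22423292e-02,  1.38461994e-02, -1.37635524e-06]), 'position': array([0.22537527, 0.50088929, 0.23020258]), 'eef_rot': array([-0.65903058, -3.07127534,  0.0037288 ]), 'wrist_force': array([ 0.12698067, -0.58890381,  0.06569125]), 'ft_torque': array([ 0.01421665,  0.02276908, -0.01780224]), 'gripper_force': 0.0, 'grip_width': 0.08490163435312649}
scene {'intrinsics': [[436.6026, 0.0, 324.7829], [0.0, 436.6026, 197.9023], [0.0, 0.0, 1.0]], 'pose': [[-0.9153, 0.1826, -0.359, 0.0581], [-0.4027, -0.4246, 0.8109, 1.0435], [-0.0043, 0.8868, 0.4622, 0.6575], [0.0, 0.0, 0.0, 1.0]]}
top {'intrinsics': [[519.1471, 0.0, 325.9291], [0.0, 519.1471, 202.7825], [0.0, 0.0, 1.0]], 'pose': [[0.0149, 0.9972, -0.0736, 0.4264], [-0.9999, 0.0143, -0.0082, 0.0181], [-0.0071, 0.0737, 0.9973, 1.3004], [0.0, 0.0, 0.0, 1.0]]}
{'intrinsics': [[322.3733, 0.0, 319.762], [0.0, 322.3733, 202.1541], [0.0, 0.0, 1.0]], 'hand_eye': [[-0.0, 0.9515, 0.3078, 0.078], [1.0, -0.0001, 0.0003, 0.0012], [0.0003, 0.3078, -0.9515, -0.1412], [0.0, 0.0, 0.0, 1.0]]}
```

View pics/top0.png

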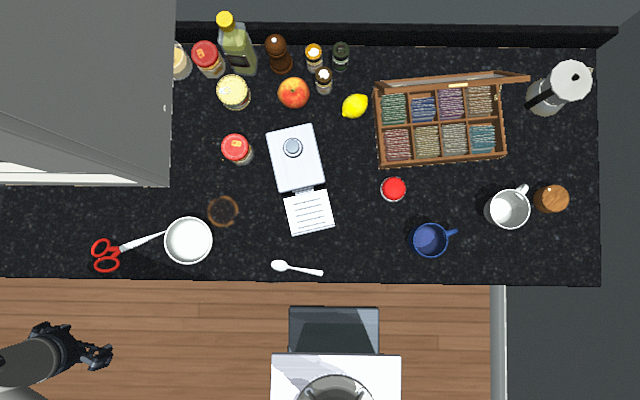

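View pics/scene0.png

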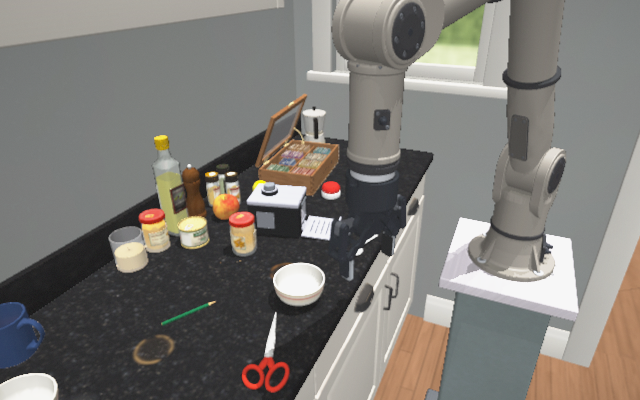

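The top view shows the button at about (292,147), the tower top around (297,158), the tray at (309,212), the bowl at (188,240), the jar at (236,149), the mug at (430,240) and the timer at (393,189). The scene view has the button at about (270,188) and the bowl at (299,285). Next I'll measure these positions.

```bash
cat > h.py <<'E'
import numpy as np, cv2
from plant import robot, imaging, get_state, sign_off
from scipy.spatial.transform import Rotation as R
def cam(n,s=None):
    m=imaging.camera_model(n); K=np.array(m["intrinsics"])
    if n!="wrist": return K,np.array(m["pose"])
    T=np.eye(4);T[:3,:3]=R.from_rotvec(s["eef_rot"]).as_matrix();T[:3,3]=s["position"]
    return K,T@np.array(m["hand_eye"])
def ray(c,p):
    K,T=c; d=np.linalg.inv(K)@[p[0],p[1],1]; return T[:3,3],T[:3,:3]@(d*[1,-1,-1])
def plane(c,p,z):
    o,d=ray(c,p); return o+d*(z-o[2])/d[2]
def tri(c1,p1,c2,p2):
    A=[];b=[]
    for c,p in((c1,p1),(c2,p2)):
        o,d=ray(c,p); d/=np.linalg.norm(d); M=np.eye(3)-np.outer(d,d); A.append(M); b.append(M@o)
    return np.linalg.lstsq(np.vstack(A),np.hstack(b),rcond=None)[0]
def proj(c,P):
    K,T=c; q=T[:3,:3].T@(np.array(P)-T[:3,3]); q=K@(q*[1,-1,-1]); return q[:2]/q[2]
E
python3 - <<'E'
from h import *
a=cv2.imread("pics/top0.png");b=cv2.imread("pics/scene0.png")
t=cam("top");sc=cam("scene")
def blobs(img,roi,lo,hi,amin):
    x0,y0,x1,y1=roi;h=cv2.cvtColor(img[y0:y1,x0:x1],cv2.COLOR_BGR2HSV)
    m=cv2.inRange(h,lo,hi);out=[]
    for c in cv2.findContours(m,cv2.RETR_EXTERNAL,cv2.CHAIN_APPROX_NONE)[0]:
        if cv2.contourArea(c)>amin: out.append(c+np.array([x0,y0]))
    return out
for c in blobs(a,(255,115,345,245),(0,0,150),(180,70,255),200):
    r=cv2.minAreaRect(c);bx=cv2.boxPoints(r);print("mach",np.round(r[0],1),np.round(r[1],1),r[2],cv2.contourArea(c))
    for z in(.108,.01): print(z,[np.round(plane(t,p,z)[:2],4).tolist() for p in bx])
for c in blobs(a,(155,205,222,275),(0,0,140),(180,70,255),300):
    e=cv2.fitEllipse(c);print("bowl top",e,plane(t,e[0],.057)); pb=e[0]
    print(np.ptp([plane(t,p[0],.057) for p in c],axis=0))
for c in blobs(b,(265,255,335,312),(0,0,150),(180,60,255),300):
    print("bowl scene",cv2.boundingRect(c),cv2.fitEllipse(c))
crop=np.hstack([cv2.resize(a[105:245,255:345],None,fx=4,fy=4,interpolation=cv2.INTER_CUBIC),cv2.resize(b[170:310,240:345],None,fx=4,fy=4,interpolation=cv2.INTER_CUBIC)])
cv2.imwrite("pics/crop1.png",crop);print(crop.shape)
E
```

```text
mach [308.4 210.6] [42.4 44.7] 76.86598205566406 1738.0
0.108 [[0.5308, 0.1299], [0.5558, 0.0298], [0.4608, 0.0062], [0.4361, 0.1058]]
0.01 [[0.5394, 0.1391], [0.5664, 0.0307], [0.4637, 0.0053], [0.4369, 0.113]]
mach [294.8 157.2] [61.4 48.3] 76.75948333740234 2853.0
0.108 [[0.6757, 0.1739], [0.7033, 0.0649], [0.5635, 0.03], [0.5364, 0.1381]]
0.01 [[0.6962, 0.1867], [0.726, 0.0688], [0.5748, 0.031], [0.5454, 0.148]]
bowl top ((186.43812561035156, 239.92564392089844), (46.62592697143555, 52.08170700073242), 94.07215881347656) [0.42427537 0.36085367 0.057     ]
[0.11476773 0.13733288 0.        ]
bowl scene (273, 262, 52, 43) ((298.7501525878906, 282.9109191894531), (42.317203521728516, 51.20100784301758), 84.89378356933594)
(560, 780, 3)
```

View pics/crop1.png

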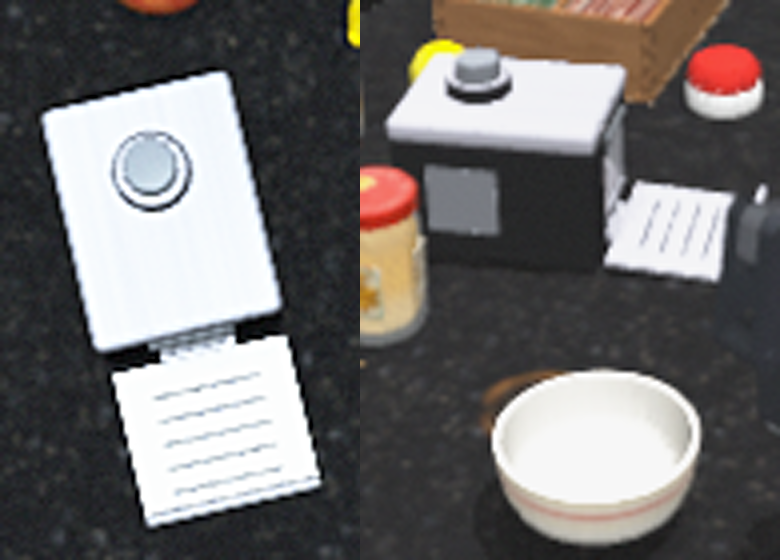

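```bash
cat >> h.py <<'E'
def delta(P,y=None,s=None):
    "tool-axis shift to world point P; y = wanted world dir of tool y (tool down) -> rotvec"
    s=s or get_state(); M=R.from_rotvec(s["eef_rot"]).as_matrix()
    out=np.round(M.T@(np.array(P)-s["position"]),4); r=None
    if y is not None:
        y=np.r_[y,0]/np.linalg.norm(y); z=np.array([0,0,-1.]); G=np.c_[np.cross(y,z),y,z]
        r=np.round(R.from_matrix(M.T@G).as_rotvec(),3)
    return out,r
E
python3 - <<'E'
from h import *
t=cam("top");sc=cam("scene")
print("button",tri(t,(292.75,146.25),sc,(269.5,184.5)), plane(t,(292.75,146.25),.132))
for p in((188.5,240.5),(187.5,240)): print("bowl",tri(t,p,sc,(299,279.5)),plane(t,p,.057),plane(sc,(299,279.5),.057))
print("lip", tri(t,(255+148/4,105+524/4),sc,(240+355/4,170+276/4)))
for n,P in (("A",(.46,.16,.19)),("B",(.6415,.107,.16))): print(n,delta(P,(-.242,.970)))
E
```

```text
button [0.64108254 0.10534024 0.13024087] [0.64059715 0.10512872 0.132     ]
bowl [0.42386664 0.35818491 0.05000232] [0.42297811 0.35586222 0.057     ] [0.42061378 0.36635086 0.057     ]
bowl [0.42410706 0.35986731 0.05124498] [0.42413569 0.35830118 0.057     ] [0.42061378 0.36635086 0.057     ]
lip [0.44690948 0.11564255 0.00606469]
A (array([-0.3538, -0.2146,  0.0408]), array([-0.002, -0.001, -0.667]))
B (array([-0.5411, -0.1884,  0.0708]), array([-0.002, -0.001, -0.667]))
```

The rows are not in the units I measure in: shifts go in shares of 0.75 m and turns go in shares of 180 degrees. I convert before sending: -0.354 m / 0.75 = -0.472, -0.306 m / 0.75 = -0.408, -0.667 rad / 3.1416 = -0.2123.

>>> {"fn": "send_path", "kwargs": {
  "plan": {"segments":[[-0.068, -0.0413, 0.008, 0, 0, -0.0318], [-0.136, -0.0827, 0.016, 0, 0, -0.0637], [-0.204, -0.124, 0.024, 0, 0, -0.0955], [-0.272, -0.1653, 0.032, 0, 0, -0.1273], [-0.34, -0.2067, 0.04, 0, 0, -0.1592], [-0.408, -0.248, 0.048, 0, 0, -0.191], [-0.472, -0.2867, 0.0547, -0.0006, -0.0003, -0.2123], [-0.472, -0.2867, 0.0547, -0.0006, -0.0003, -0.2123]]},
  "aperture": 0,
  "force": 20
}}

```text
clock: 1.1
position: [0.4624, 0.1539, 0.1896]
eef_rot: [-0.365, 3.119, -0.003]
wrist_force: [-0.7, -0.1, 0.4]
grip_width: -0.0001
gripper_force: 0.0
```

```bash
python3 -c "
from h import *
print(delta((.641,.106,.155),(-.242,.97)),get_state()['qpos'])"
```

```text
(array([-0.1627, -0.0877,  0.0349]), array([-0.002,  0.001, -0.012])) [-0.54533921  0.21149885  0.22203846  1.75234324 -0.04763343  1.18258676
  1.49367091]
```

To row units: -0.163 m / 0.75 = -0.2173, -0.108 m / 0.75 = -0.144, -0.012 rad / 3.1416 = -0.0038.

>>> {"fn": "send_path", "kwargs": {
  "plan": {"segments":[[-0.072, -0.0387, 0.0133, 0, 0, -0.0038], [-0.144, -0.0773, 0.0267, 0, 0, -0.0038], [-0.2173, -0.1173, 0.0467, 0, 0, -0.0038], [-0.2173, -0.1173, 0.0467, 0, 0, -0.0038], [-0.2173, -0.1173, 0.0467, 0, 0, -0.0038]]}
}}

```text
clock: 1.72
position: [0.6388, 0.1157, 0.1544]
eef_rot: [0.403, -3.115, -0.004]
wrist_force: [-0.8, 0.4, 0.7]
grip_width: 0.0
gripper_force: 0.0
```

```bash
python3 -c "
from h import *
s=get_state();print(s['wrist_force'])
im=imaging.get_image('wrist');cv2.imwrite('pics/w1.png',im)
print(proj(cam('wrist',s),s['position']),delta((.641,.106,.14),(-.242,.97)))"
```

```text
[-0.80644787  0.36746352  0.67300764]
[319.19177225 263.79447102] (array([ 0.0004, -0.0106,  0.0156]), array([0.003, 0.001, 0.014]))
```

View pics/w1.png

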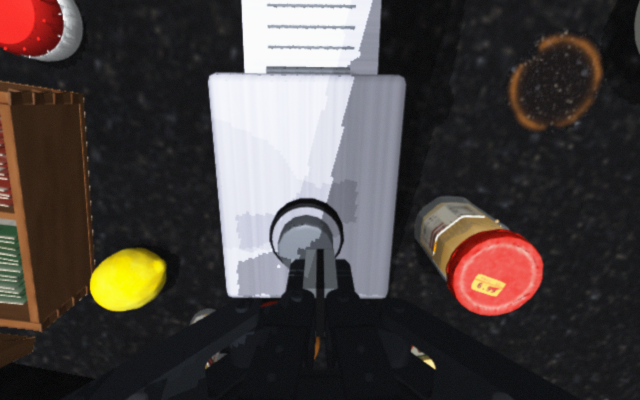

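The wrist view shows the button cap at about (305,243), left of the shut fingertips near (320,262). That agrees with the computed 10 mm shift along tool -y.

To row units: 0.015 m / 0.75 = 0.02, -0.011 m / 0.75 = -0.0147.

>>> {"fn": "send_path", "kwargs": {
  "plan": {"segments":[[0, -0.0147, 0.008, 0, 0, 0], [0, -0.0147, 0.02, 0, 0, 0], [0, -0.0147, 0.02, 0, 0, 0], [0, -0.0147, 0.02, 0, 0, 0]]}
}}

```text
clock: 2.28
position: [0.6423, 0.1042, 0.1405]
eef_rot: [-0.402, 3.114, 0.003]
wrist_force: [0.5, -0.5, 0.3]
grip_width: -0.0001
gripper_force: 0.0
```

```bash
python3 -c "
from h import *
s=get_state();print(s['wrist_force'],s['position'],delta((.641,.106,.1355),(-.242,.97)))"
```

```text
[ 0.51090344 -0.50234739  0.31465789] [0.64233264 0.10421052 0.14054673] (array([0.0008, 0.0021, 0.005 ]), array([0.002, 0.002, 0.012]))
```

To row units: 0.006 m / 0.75 = 0.008, 0.003 m / 0.75 = 0.004.

>>> {"fn": "send_path", "kwargs": {
  "plan": {"segments":[[0, 0, 0.004, 0, 0, 0], [0, 0, 0.008, 0, 0, 0], [0, 0, 0.008, 0, 0, 0]]}
}}

```text
clock: 2.65
position: [0.6426, 0.1039, 0.1343]
eef_rot: [-0.401, 3.114, 0.003]
wrist_force: [0.3, 0.5, 1.0]
grip_width: 0.0001
gripper_force: 0.4
```

>>> {"fn": "send_path", "kwargs": {
  "plan": {"segments":[[0, 0, 0.0013, 0, 0, 0], [0, 0, 0.0013, 0, 0, 0]]}
}}

```text
clock: 2.9
position: [0.6426, 0.1039, 0.1335]
eef_rot: [-0.401, 3.114, 0.003]
wrist_force: [0.0, -0.0, 1.4]
grip_width: 0.0004
gripper_force: 0.6
```

To row units: 0.001 m / 0.75 = 0.0013.

>>> {"fn": "send_path", "kwargs": {
  "plan": {"segments":[[0, 0, 0.0013, 0, 0, 0], [0, 0, 0.0013, 0, 0, 0]]}
}}

```text
clock: 3.15
position: [0.6426, 0.1039, 0.1325]
eef_rot: [-0.401, 3.114, 0.003]
wrist_force: [-0.7, 0.8, 2.3]
grip_width: -0.0
gripper_force: 0.7
```

To row units: 0.001 m / 0.75 = 0.0013.

>>> {"fn": "send_path", "kwargs": {
  "plan": {"segments":[[0, 0, 0.0013, 0, 0, 0], [0, 0, 0.0013, 0, 0, 0]]}
}}

```text
clock: 3.4
position: [0.6426, 0.1039, 0.1314]
eef_rot: [-0.401, 3.114, 0.003]
wrist_force: [-0.1, 1.0, 2.2]
grip_width: 0.0
gripper_force: 0.9
```

To row units: 0.0007 m / 0.75 = 0.0009.

>>> {"fn": "send_path", "kwargs": {
  "plan": {"segments":[[0, 0, 0.0009, 0, 0, 0], [0, 0, 0.0009, 0, 0, 0]]}
}}

```text
clock: 3.65
position: [0.6426, 0.1039, 0.1308]
eef_rot: [-0.401, 3.114, 0.003]
wrist_force: [0.0, 0.3, 1.1]
grip_width: -0.0001
gripper_force: 1.0
```

To row units: 0.0007 m / 0.75 = 0.0009.

>>> {"fn": "send_path", "kwargs": {
  "plan": {"segments":[[0, 0, 0.0009, 0, 0, 0], [0, 0, 0.0009, 0, 0, 0]]}
}}

```text
clock: 3.9
position: [0.6427, 0.1039, 0.1307]
eef_rot: [-0.401, 3.114, 0.003]
wrist_force: [-0.9, 1.3, 5.0]
grip_width: -0.0002
gripper_force: 2.5
```

>>> {"fn": "send_path", "kwargs": {
  "plan": {"segments":[[0, 0, 0, 0, 0, 0], [0, 0, 0, 0, 0, 0], [0, 0, 0, 0, 0, 0], [0, 0, 0, 0, 0, 0]]}
}}

```text
clock: 4.4
position: [0.6427, 0.104, 0.1307]
eef_rot: [-0.401, 3.114, 0.003]
wrist_force: [-1.7, 0.5, 4.8]
grip_width: 0.0001
gripper_force: 2.7
```

>>> {"fn": "send_path", "kwargs": {
  "plan": {"segments":[[0, 0, 0, 0, 0, 0], [0, 0, 0, 0, 0, 0], [0, 0, 0, 0, 0, 0], [0, 0, 0, 0, 0, 0]]}
}}

```text
clock: 4.9
position: [0.6427, 0.1039, 0.1306]
eef_rot: [-0.401, 3.114, 0.003]
wrist_force: [-1.5, 0.5, 5.6]
grip_width: 0.0001
gripper_force: 2.7
```

To row units: 0.0075 m / 0.75 = 0.01, 0.004 m / 0.75 = 0.0053.

>>> {"fn": "send_path", "kwargs": {
  "plan": {"segments":[[0, 0, 0.0053, 0, 0, 0], [0, 0, 0.01, 0, 0, 0], [0, 0, 0.01, 0, 0, 0], [0, 0, 0.01, 0, 0, 0], [0, 0, 0.01, 0, 0, 0], [0, 0, 0.01, 0, 0, 0]]}
}}

```text
clock: 5.65
position: [0.6428, 0.1039, 0.1254]
eef_rot: [-0.401, 3.113, 0.004]
wrist_force: [-5.4, -0.8, 13.8]
grip_width: -0.0
gripper_force: 6.6
```

>>> {"fn": "send_path", "kwargs": {
  "plan": {"segments":[[0, 0, 0, 0, 0, 0], [0, 0, 0, 0, 0, 0], [0, 0, 0, 0, 0, 0], [0, 0, 0, 0, 0, 0], [0, 0, 0, 0, 0, 0], [0, 0, 0, 0, 0, 0]]}
}}

```text
clock: 6.4
position: [0.6428, 0.1039, 0.1254]
eef_rot: [-0.401, 3.113, 0.004]
wrist_force: [-6.5, 0.6, 12.6]
grip_width: 0.0004
gripper_force: 6.6
```

```bash
python3 -c "
from h import *
s=get_state()
cv2.imwrite('pics/crop2.png',np.hstack([cv2.resize(imaging.get_image('top')[105:245,255:345],None,fx=4,fy=4),cv2.resize(imaging.get_image('scene')[170:310,240:345],None,fx=4,fy=4)]))"
```

```text
(no output)
```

View pics/crop2.png

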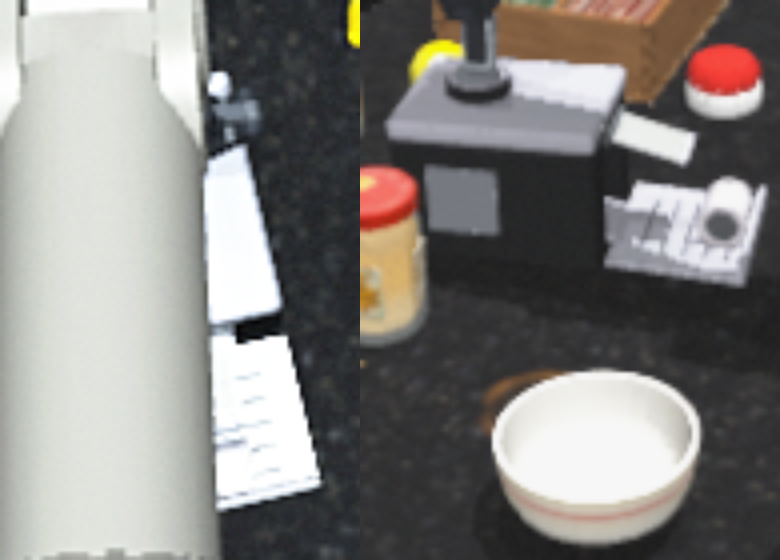

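The flap is open. The capsule has rolled out and rests at the lip, with its near end at scene-crop (722,226). I'll release the button and back off above the tray with the fingers open.

To row units: 0.175 m / 0.75 = 0.2333, 0.15 m / 0.75 = 0.2.

>>> {"fn": "send_path", "kwargs": {
  "plan": {"segments":[[0, 0, -0.04, 0, 0, 0], [0, 0, -0.0867, 0, 0, 0], [0.0667, 0, -0.0933, 0, 0, 0], [0.1333, 0, -0.0933, 0, 0, 0], [0.2, 0, -0.0933, 0, 0, 0], [0.2333, 0, -0.0933, 0, 0, 0], [0.2333, 0, -0.0933, 0, 0, 0], [0.2333, 0, -0.0933, 0, 0, 0]]},
  "aperture": 0.085
}}

```text
clock: 7.5
position: [0.4743, 0.0595, 0.1922]
eef_rot: [-0.401, 3.113, 0.002]
wrist_force: [0.1, 0.8, -0.1]
grip_width: 0.0849
gripper_force: 0.0
```

```bash
python3 - <<'E'
from h import *
s=get_state();cv2.imwrite('pics/w2.png',imaging.get_image('wrist'));sc=imaging.get_image('scene');cv2.imwrite('pics/s2.png',sc)
import pickle;pickle.dump(s,open('s2.pkl','wb'))
print(s['position'],s['eef_rot'],s['qpos'],s['wrist_force'])
c=cam('wrist',s);print(proj(c,(.4737,.0653,.025)),proj(cam('scene'),(.4737,.0653,.025)))
E
```

```text
[0.47425883 0.05949967 0.19217057] [-4.01274839e-01  3.11320060e+00  2.33300930e-03] [-0.39887946  0.18971155  0.27894389  1.77511519 -0.05775897  1.18188467
  1.72426422] [ 0.06934385  0.76054981 -0.11281273]
[325.14873714 181.09371824] [330.54194207 222.53489898]
```

View pics/w2.png

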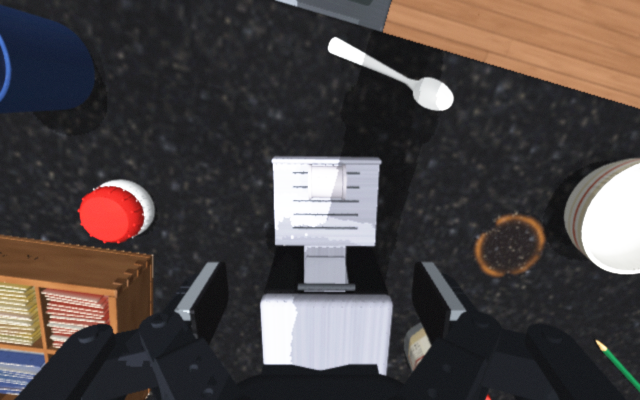

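The capsule is the pale block at about (327,181) on the tray, against a predicted (325,181). The flap has closed. I'll zoom in to get its edges and triangulate.

```bash
python3 - <<'E'
import cv2,numpy as np
w=cv2.imread('pics/w2.png');s=cv2.imread('pics/s2.png')
f=lambda i:cv2.resize(i,None,fx=6,fy=6,interpolation=cv2.INTER_CUBIC)
a=f(w[150:215,295:360]);b=f(s[200:265,300:365]);cv2.imwrite('pics/crop3.png',np.hstack([a,b]))
E
```

```text
(no output)
```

View pics/crop3.png

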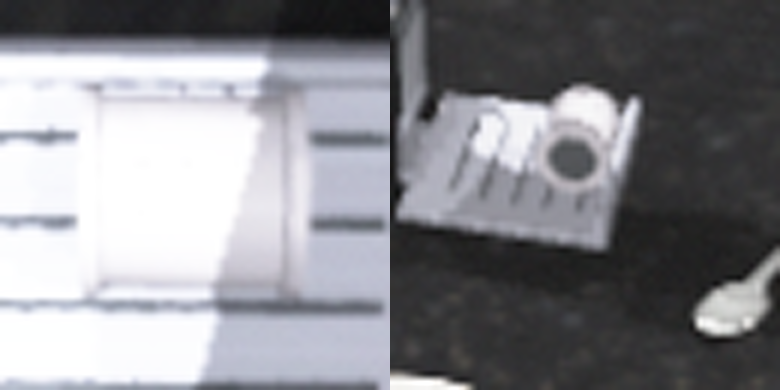

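```bash
python3 - <<'E'
from h import *
import pickle;s=pickle.load(open('s2.pkl','rb'));c=cam('wrist',s);sc=cam('scene')
u=np.array([.970,.242]);v=np.array([-.242,.970])
e=tri(c,(346,182),sc,(330.8,226.3));print("end",e)
m=plane(c,(327.5,182),.028);print("mid",m, "len",np.linalg.norm(plane(c,(346.7,182),.025)-plane(c,(308.3,182),.025)))
C=m[:2];print("machine frame",(C-[.5979,.0963])@u,(C-[.5979,.0963])@v)
st=get_state();print(st['position'],st['eef_rot'],st['clock'])
print(delta((*C,.06),v),delta((*C,.008),v))
E
```

```text
end [0.46697841 0.08469854 0.0257677 ]
mid [0.47327081 0.0675081  0.028     ] len 0.03784348105972147
machine frame -0.127857956892164 0.002232125492659224
[0.47440591 0.05957587 0.19205935] [-4.01493132e-01  3.11377547e+00  1.99684139e-03] 7.6
(array([-0.0006,  0.0078,  0.1321]), array([0.001, 0.002, 0.012])) (array([-0.0005,  0.0078,  0.1841]), array([0.001, 0.002, 0.012]))
```

To row units: 0.13 m / 0.75 = 0.1733, 0.008 m / 0.75 = 0.0107, 0.012 rad / 3.1416 = 0.0038.

>>> {"fn": "send_path", "kwargs": {
  "plan": {"segments":[[-0.0007, 0.0107, 0.0667, 0, 0, 0.0038], [-0.0007, 0.0107, 0.1333, 0, 0, 0.0038], [-0.0007, 0.0107, 0.1733, 0, 0, 0.0038], [-0.0007, 0.0107, 0.1733, 0, 0, 0.0038], [-0.0007, 0.0107, 0.1733, 0, 0, 0.0038]]}
}}

```text
clock: 8.22
position: [0.4735, 0.0676, 0.0632]
eef_rot: [-0.382, 3.115, 0.002]
wrist_force: [0.2, -0.5, 0.8]
grip_width: 0.0847
gripper_force: 0.0
```

```bash
python3 -c "
from h import *
print(delta((.4733,.0675,.009),(-.242,.97)))"
```

```text
(array([ 0.0004, -0.0001,  0.0542]), array([ 0.001,  0.004, -0.   ]))
```

To row units: 0.054 m / 0.75 = 0.072, 0.03 m / 0.75 = 0.04.

>>> {"fn": "send_path", "kwargs": {
  "plan": {"segments":[[0, 0, 0.04, 0, 0, 0], [0, 0, 0.072, 0, 0, 0], [0, 0, 0.072, 0, 0, 0], [0, 0, 0.072, 0, 0, 0]]}
}}

```text
clock: 8.72
position: [0.4738, 0.0678, 0.01]
eef_rot: [-0.382, 3.113, 0.003]
wrist_force: [-0.5, -0.6, 1.2]
grip_width: 0.0849
gripper_force: 0.0
```

>>> {"fn": "send_path", "kwargs": {
  "plan": {"segments":[[0, 0, 0, 0, 0, 0], [0, 0, 0, 0, 0, 0], [0, 0, 0, 0, 0, 0], [0, 0, 0, 0, 0, 0], [0, 0, 0, 0, 0, 0], [0, 0, 0, 0, 0, 0]]},
  "aperture": 0.02,
  "force": 30
}}

```text
clock: 9.48
position: [0.4723, 0.0677, 0.0088]
eef_rot: [-0.383, 3.116, 0.003]
wrist_force: [-1.5, 0.2, 5.9]
grip_width: 0.0359
gripper_force: 32.8
```

To row units: -0.12 m / 0.75 = -0.16, -0.08 m / 0.75 = -0.1067.

>>> {"fn": "send_path", "kwargs": {
  "plan": {"segments":[[0, 0, -0.04, 0, 0, 0], [0, 0, -0.1067, 0, 0, 0], [0, 0, -0.16, 0, 0, 0], [0, 0, -0.16, 0, 0, 0], [0, 0, -0.16, 0, 0, 0]]}
}}

```text
clock: 10.1
position: [0.4708, 0.0673, 0.1273]
eef_rot: [0.383, -3.118, -0.003]
wrist_force: [0.2, -0.6, -0.7]
grip_width: 0.0356
gripper_force: 32.1
```

```bash
python3 -c "
from h import *
s=get_state();print(s['qpos'],s['wrist_force'],delta((.418,.357,.13)))
cv2.imwrite('pics/s3.png',imaging.get_image('scene'))"
```

```text
[-0.40727962  0.25286053  0.27507241  1.87104065 -0.0813722   1.02873511
  1.71670026] [ 0.21732236 -0.59073661 -0.67867748] (array([-0.0188,  0.2939, -0.0022]), None)
```

View pics/s3.png

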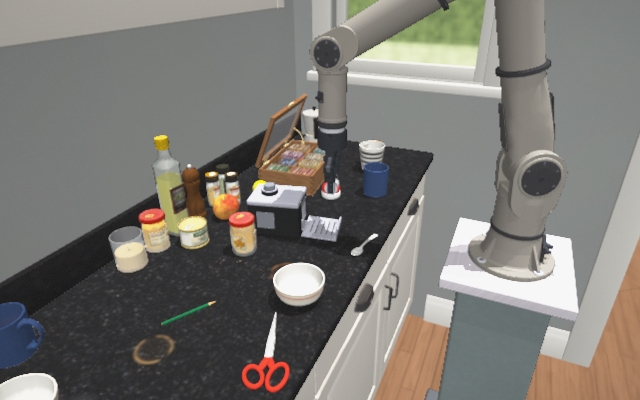

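Tray empty, capsule in the fingers, everything else in place. I'll move most of the way to the bowl and measure it again with the wrist camera.

To row units: 0.19 m / 0.75 = 0.2533, 0.05 m / 0.75 = 0.0667.

>>> {"fn": "send_path", "kwargs": {
  "plan": {"segments":[[0.0133, 0.0667, 0, 0, 0, 0], [0.0267, 0.1333, 0, 0, 0, 0], [0.0267, 0.2, 0, 0, 0, 0], [0.0267, 0.2533, 0, 0, 0, 0], [0.0267, 0.2533, 0, 0, 0, 0], [0.0267, 0.2533, 0, 0, 0, 0]]}
}}

```text
clock: 10.9
position: [0.4058, 0.2454, 0.1271]
eef_rot: [0.382, -3.117, 0.001]
wrist_force: [-0.3, 0.3, -0.2]
grip_width: 0.0357
gripper_force: 32.1
```

```bash
python3 - <<'E'
from h import *
s=get_state();im=imaging.get_image('wrist');cv2.imwrite('pics/w4.png',im);c=cam('wrist',s)
print(s['qpos'],s['gripper_force'],proj(c,(.424,.359,.057)))
h=cv2.cvtColor(im,cv2.COLOR_BGR2HSV);m=cv2.inRange(h,(0,0,130),(180,70,255))
for k in cv2.findContours(m,cv2.RETR_EXTERNAL,cv2.CHAIN_APPROX_NONE)[0]:
    if cv2.contourArea(k)>1500: e=cv2.fitEllipse(k);print(np.round(e[0],1),np.round(e[1],1),e[2],cv2.boundingRect(k),plane(c,e[0],.057))
E
```

```text
[-0.70651746  0.24836082  0.15025994  1.87013377 -0.04280455  1.02761719
  1.27607119] 32.13204503059387 [462.40590901 272.03639164]
[319.8 289. ] [75.6 97. ] 91.48823547363281 (275, 254, 90, 70) [0.46352406 0.26001942 0.057     ]
[491.  258.7] [109.4 230.7] 89.83442687988281 (387, 200, 250, 127) [0.40868068 0.3751512  0.057     ]
[103.8 254.8] [131.5 157.9] 146.7488250732422 (23, 199, 152, 152) [0.47377254 0.10070855 0.057     ]
[162.3 100.8] [ 32.1 178.9] 114.38642883300781 (72, 54, 160, 86) [0.35591473 0.13171877 0.057     ]
```

View pics/w4.png

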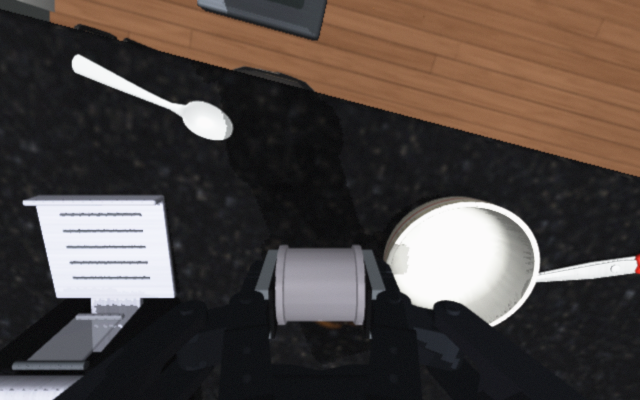

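The capsule is held square at (320,285). The bowl rim is centred near (463,270), against a predicted (462,272), so (0.424, 0.359) is confirmed.

```bash
python3 -c "
from h import *
print(delta((.421,.358,.05)))"
```

```text
(array([-0.0415,  0.1063,  0.0773]), None)
```

To row units: 0.106 m / 0.75 = 0.1413, 0.05 m / 0.75 = 0.0667.

>>> {"fn": "send_path", "kwargs": {
  "plan": {"segments":[[-0.0267, 0.0667, 0, 0, 0, 0], [-0.0547, 0.1413, 0, 0, 0, 0], [-0.0547, 0.1413, 0, 0, 0, 0], [-0.0547, 0.1413, 0.0133, 0, 0, 0], [-0.0547, 0.1413, 0.0133, 0, 0, 0]]}
}}

```text
clock: 11.58
position: [0.4205, 0.3562, 0.1172]
eef_rot: [0.377, -3.118, 0.003]
wrist_force: [-0.7, -0.8, -0.3]
grip_width: 0.0353
gripper_force: 32.2
```

```bash
python3 -c "
from h import *
print(delta((.422,.358,.045)))"
```

```text
(array([-0.0019,  0.0015,  0.0722]), None)
```

To row units: 0.072 m / 0.75 = 0.096, 0.055 m / 0.75 = 0.0733.

>>> {"fn": "send_path", "kwargs": {
  "plan": {"segments":[[-0.0013, 0.0013, 0.04, 0, 0, 0], [-0.0013, 0.0013, 0.0733, 0, 0, 0], [-0.0013, 0.0013, 0.096, 0, 0, 0], [-0.0013, 0.0013, 0.096, 0, 0, 0], [-0.0013, 0.0013, 0.096, 0, 0, 0]]}
}}

```text
clock: 12.2
position: [0.4222, 0.3612, 0.0477]
eef_rot: [-0.382, 3.115, 0.004]
wrist_force: [0.0, 0.7, -0.1]
grip_width: 0.0359
gripper_force: 32.2
```

>>> {"fn": "send_path", "kwargs": {
  "plan": {"segments":[[0, 0, 0, 0, 0, 0], [0, 0, 0, 0, 0, 0], [0, 0, 0, 0, 0, 0], [0, 0, 0, 0, 0, 0]]},
  "aperture": 0.052
}}

```text
clock: 12.7
position: [0.4214, 0.3611, 0.0469]
eef_rot: [-0.383, 3.117, 0.003]
wrist_force: [0.4, -0.5, -0.3]
grip_width: 0.052
gripper_force: 0.0
```

>>> {"fn": "send_path", "kwargs": {
  "plan": {"segments":[[0, 0, -0.0533, 0, 0, 0], [0, 0, -0.12, 0, 0, 0], [0, -0.0667, -0.16, 0, 0, 0], [0, -0.1333, -0.16, 0, 0, 0], [0, -0.2, -0.16, 0, 0, 0], [0, -0.2, -0.16, 0, 0, 0], [0, -0.2, -0.16, 0, 0, 0]]}
}}

```text
clock: 13.58
position: [0.4573, 0.2158, 0.1666]
eef_rot: [-0.382, 3.117, 0.004]
wrist_force: [-0.5, -0.2, -0.1]
grip_width: 0.0522
gripper_force: 0.0
```

```bash
python3 - <<'E'
from h import *
w=imaging.get_image('wrist');s=imaging.get_image('scene')
cv2.imwrite('pics/f.png',np.vstack([w[100:400],s[120:400]]))
E
```

```text
(no output)
```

View pics/f.png

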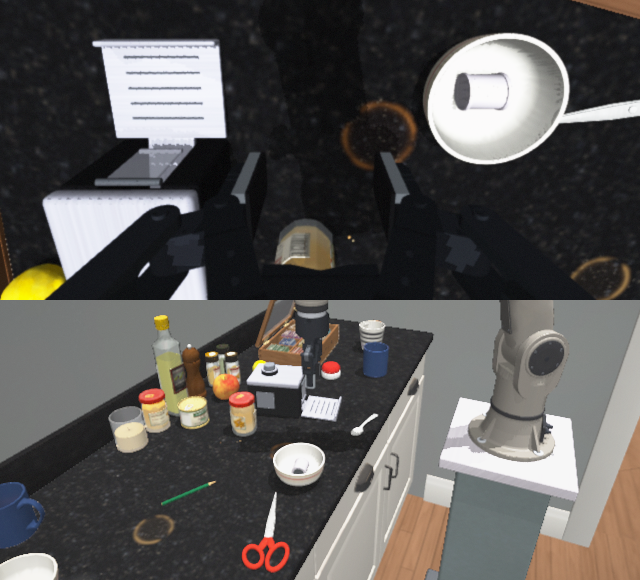

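The capsule lies in the bowl at wrist-picture (482,90). The arm is clear and the other objects haven't moved.

```bash
python3 -c "
from plant import robot, imaging, get_state, sign_off
print(sign_off())"
```

```text
the job is handed in; nothing more can be done
None
```

I vented the machine at the halfway stop for about a second, opened it fully, and moved the capsule from the tray into the front bowl. I then handed the job in at about 13.7 s with nothing else seen to have moved; no verdict came back.

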